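# Unlock the transport cradle and pack its two rollers

## Robot

A 6-joint arm with a two-finger parallel gripper is mounted at the origin on the work surface. World frame = base frame: x ahead of the robot, y to its left, z up, the work surface at z = 0. Lengths are in mm, angles in rad, forces in N, time in s.
With the tool pointing down it reaches from about 350 to 875 mm from the base axis. Payload 4.2 kg.
Tool frame: the origin (TCP) lies on the mounting face of the last link; the fingertips stand 173 mm ahead of it and the grasp point (between the pads) lies 155 mm ahead of it; z points along the fingers, y is the line along which they close (so a half turn about z gives the same grasp; the last joint's range is limited). The gripper opens to 85 mm and grips with 20 to 120 N. Pads are 22 mm wide; open, the fingers measure 114 mm over their backs; the gripper's body (76 mm by 85 mm) begins 54 mm behind the grasp point. The pads swing forward as they close: fully open they stand 13 mm farther back than shut.
Start: joints at [1.498, 0.385, 0.008, 0, -1.194, -0.259], TCP at [203.558, 590.901, 404.712] pointing down, gripper open.
Joint ranges: [-3.14, 3.14], [-1.21, 2.06], [-1.07, 1.41], [-3.16, 2.05], [-2.99, -0.16], [-3.1, 3.1]. Speed limits (rad/s): [2.79, 2.79, 3.14, 3.14, 3.14, 3.14].

## Interface

Orientations are given as a unit quaternion [x, y, z, w].
In Python, from bench import arm gives the robot as it stands.
- The arm moves only by the tool carry_out, never from a script. Its argument "rows" is a list of rows, each a list of 7 numbers: the shift along the tool's x, y, z as a fraction of full scale, then the turn, a rotation vector about the tool's x, y, z as a fraction of full scale, then the opening, from -1 (shut) to 1 (fully open). A call has 1 to 12 rows; each row is the pose to reach, as a shift and turn from the pose commanded when the call began, along the tool's axes at that moment, turning the shorter way round; what a row does not reach only later rows make up. Full scale, the value 1, is 20 cm for a shift and pi rad for a turn. A row lasts 1/8 s, in which the tool goes at most 62.5 mm and 10.7 degrees, less where a joint would pass 70% of its speed; a pose out of reach is approached as far as the arm can. A call with a number of a shift or a turn outside -1 to 1 is refused whole. A call with a gripper value outside its range is refused whole. The fingers move at their own pace and stop on an object; the grip force is fixed at half the most. Time passes only in rows, so rows that repeat a pose let the fingers close. It gives the time, the measured TCP pose, the force, the opening and the grip force at its end, in the units of the state.
- arm.read_state(): the state, without advancing time (a new reading comes with each control period).
- arm.get_image(name): name is "side" or "top"; returns (picture, depth): 384x512x3 uint8, red, green, blue; 384x512 float32, mm along the optical axis (not along the pixel's ray), 0 where there is no reading.
- arm.calibration(name): a dict with "mtx" (3x3 intrinsics, pixels), "k1" (the pictures are not rectified: a ray, as slopes to the right and down, at radius r is drawn at 1 + k1 r^2 times it, then the intrinsics apply), "cam_to_world" (4x4, takes a point from camera to world coordinates). Camera axes: x right, y up, looking along -z (the intrinsics and any distortion apply to the point x, -y, -z); pixel columns grow to the right and rows downward; lengths in mm; the calibration is good to about 2 mm. A picture is of the moment at which its call begins. calibration takes no time and is no camera call.
- arm.job_done(): hands the job in; it is judged then, once.
The state is a dict: "clock": time; "joints": joint angles; "joint_vel": joint speeds; "joint_efforts": joint torques, N m; "position": TCP position; "ee_rot": TCP orientation; "contact_force": force on the tool from outside, world axes, zero at the start; "wrist_torque": the same for the moment, N m; "gripper_width": finger opening in mm; "grasp_force": force on a finger pad.
Only numpy, scipy, OpenCV 4.12 (cv2) and the standard library are available. Lean on these libraries where they do the work, as an engineer would, in place of code of your own. Each camera call takes 0.05 s, during which the arm holds its last target. There are 200 camera calls.

## Task

The rollers on the sloping transport cradle are to go out in the white carton. Slide the black-gripped transport lock fully down to its end stop, lift the retaining bar out of its two brackets and lay it flat in the shallow grey tray; then take out the two rubber-sleeved rollers and lay both flat on the carton's floor, without dropping anything. Leave the bare shaft in its seat, and the other things on the bench where they are.

Things in the scene. Friction and masses are not known exactly. Their poses are not given: they have to be found in the camera images.
- rack: Fixed grey transport cradle, 210 mm deep, 330 mm wide, 150 mm high. Origin: middle of its underside; x away from the robot, z up. Its face slopes down along its +x at 30 degrees to the bench: down-slope is (cos 30, 0, -sin 30), square off the face is (sin 30, 0, cos 30) in its frame. It has three seats side by side, 75 mm apart, holding two rollers and one bare shaft in any order.
- face (a point): Middle of the cradle's sloping face, 78 mm above the bench; axes as the cradle's. In each seat the part lies up the slope, centre 26 mm off the face, axle in two open notches 56 mm up- and down-slope (15 mm wide; prongs 35 mm tall off the face), lower end on a ledge 30 mm tall. Two open brackets, 82 mm up-slope and 112 mm either side (y), hold the bar in slots 14 mm deep that open square off the face.
- lock (a joint): Transport lock at the cradle's +y end: a slide running straight down the slope. At 0 it is all the way up, its steel tongue over the bar's +y end so that the bar cannot lift; 0.045 m is its lower end stop, where the bar is free. It starts between 0 and 0.008, slides with about 3 N and stays where it is left.
- lock_grip (a point): Centre of the lock's black grip: a block 22 mm along the slope, 14 mm wide across it, 26 mm tall, standing square off the face; its centre is 66 mm off the face and it moves with the lock. Axes as the face: x down-slope, y along the bar, z square off the face.
- bar: Steel retaining bar, 20 mm wide, 10 mm thick, 280 mm long, about 0.25 kg, with an upright flat tab in its middle as a grip. Origin: centre of its section, mid-length; y along the bar, z towards the tab, x across. In the brackets x points down-slope and z square off the face, its underside 35 mm off the face, 3 mm above the axles; it leaves the slots after 16 mm of lift square off the face.
- bar_tab (a point): Centre of the tab on the bar: a plate 8 mm thick (bar's x), 80 mm long (bar's y) and 28 mm tall (bar's z), 19 mm above the bar's origin; in the cradle it stands square off the sloping face.
- roller_a: One of two alike rollers: steel axle 12 mm in diameter, 180 mm long, with a black rubber sleeve 28 mm in diameter, 90 mm long in its middle; about 0.22 kg. Origin: its centre; x along the axle, down-slope in the cradle; z square off the face there.
- roller_b: The other roller, the same in every way.
- shaft: Bare steel shaft, 12 mm in diameter, 180 mm long, no sleeve; it stays in the cradle. Origin: its centre; x along it.
- carton: Fixed white open carton, 270 mm (its x) by 230 mm (its y) outside, 60 mm high, walls and floor 5 mm thick; two flaps slope outwards from its x ends. Origin: middle of its underside. It stands on one side of the cradle and the tray on the other, either way round.
- tray: Fixed shallow grey plastic tray, 340 mm (its x) by 130 mm (its y) outside, 26 mm high, walls and floor 4 mm thick. Origin: middle of its underside.
- tape: Bystander: roll of brown packing tape lying flat, 90 mm across, 48 mm high; to be left alone.
- marker: Bystander: marker pen, 135 mm long, lying on the bench; to be left alone.
- bottle: Bystander: clear water bottle, 64 mm across, 210 mm high; to be left alone.
- scanner: Bystander: black handheld barcode scanner lying on the bench, about 100 x 170 x 50 mm; to be left alone.
- stapler: Bystander: stapler, 140 mm long, 45 mm high; to be left alone.

How it is judged:
By the outcome, as a careful person would: the job done as asked, in the order asked, and still so for the second after the job is handed in, with the robot touching nothing.
It also fails if it takes over 72 s, if anything falls off the work surface, if the arm or the gripper's body presses on something with over 40 N, if the wrist force passes 120 N, or if a joint passes its speed limit or range.

## Working session

There is one attempt and no reset: what is moved stays moved. The work goes in short steps, Python scripts to look and compute and a tool call to move; the robot and the scene stay as the last step left them, time stands still between calls to the robot, and variables do not carry over. Pictures are saved under pics/ and viewed, at most 10 in all, crops included, and the job is handed in when it is done.

Besides the shell and the picture viewer there is one more tool, called after "Emit:" as name(argument=value, ...) on one line, values as JSON. carry_out: Moves the arm, as the interface text tells. Its arguments: {"type":"object","properties":{"rows":{"type":"array"}},"required":["rows"]}

```bash
mkdir -p pics; ls; cat > h.py <<'E'
import numpy as np, cv2
from scipy.spatial.transform import Rotation as R
from bench import arm
def snap(name,tag):
    p,d=arm.get_image(name); np.savez(f'{tag}.npz',p=p,d=d)
    cv2.imwrite(f'pics/{tag}.png',p[:,:,::-1]); return p,d
def pts(name,d):
    c=arm.calibration(name);K=np.array(c['mtx'],float);k=float(np.ravel(c['k1'])[0])
    v,u=np.mgrid[:d.shape[0],:d.shape[1]]
    X=cv2.undistortPoints(np.stack([u,v],-1).reshape(-1,1,2).astype(float),K,np.array([k,0,0,0.]))[:,0]
    X=X.reshape(d.shape+(2,))
    P=np.stack([X[...,0]*d,-X[...,1]*d,-d],-1); T=np.array(c['cam_to_world'])
    W=P@T[:3,:3].T+T[:3,3]; W[d==0]=np.nan; return W
E
python3 - <<'E'
from h import *
for n in('top','side'):
    p,d=snap(n,n+'0'); c=arm.calibration(n); print(c)
    print((d>0).mean())
print(arm.read_state())
E
```

```text
pics
{'mtx': array([[391.83312107,   0.        , 259.40729782],
       [  0.        , 391.83312107, 193.9337588 ],
       [  0.        ,   0.        ,   1.        ]]), 'k1': -0.007961373156791069, 'cam_to_world': array([[ 1.26165720e-02,  9.92967751e-01, -1.17710950e-01,
         4.64248178e+02],
       [-9.99704594e-01,  1.49718244e-02,  1.91460002e-02,
         1.43122377e+01],
       [ 2.07737084e-02,  1.17434620e-01,  9.92863315e-01,
         1.13197121e+03],
       [ 0.00000000e+00,  0.00000000e+00,  0.00000000e+00,
         1.00000000e+00]])}
0.9960479736328125
{'mtx': array([[410.24926585,   0.        , 255.78481412],
       [  0.        , 410.24926585, 195.6126512 ],
       [  0.        ,   0.        ,   1.        ]]), 'k1': 0.04434681562827125, 'cam_to_world': array([[ 9.21943715e-01,  1.92029634e-01, -3.36369448e-01,
         1.82293386e+02],
       [-3.86593849e-01,  5.09519809e-01, -7.68722811e-01,
        -9.28727572e+02],
       [ 2.37693362e-02,  8.38757524e-01,  5.43986061e-01,
         7.60820249e+02],
       [ 0.00000000e+00,  0.00000000e+00,  0.00000000e+00,
         1.00000000e+00]])}
0.9958852132161459
{'clock': 0.1, 'joints': array([ 1.49756833e+00,  3.85492667e-01,  6.75631852e-03, -4.49435363e-04,
       -1.19400375e+00, -2.58621253e-01]), 'joint_vel': array([-1.26799701e-05, -1.58935243e-03,  3.09856107e-03, -6.78051043e-04,
        4.04681917e-04,  4.62787407e-04]), 'joint_efforts': array([-6.57991022e-04, -3.93318951e+01,  1.88928902e+01,  4.19797897e+00,
       -2.58701941e-03,  5.47788289e-06]), 'position': array([203.5138605 , 590.74482021, 403.71822215]), 'ee_rot': array([ 9.86251881e-01, -1.65245995e-01, -1.18014793e-04,  9.87048103e-04]), 'contact_force': array([ 0.52479636, -0.22454936,  0.02667371]), 'wrist_torque': array([-0.03872495,  0.00725175, -0.03201253]), 'grasp_force': 0.0, 'gripper_width': 85.21636210699883}
```

View pics/top0.png

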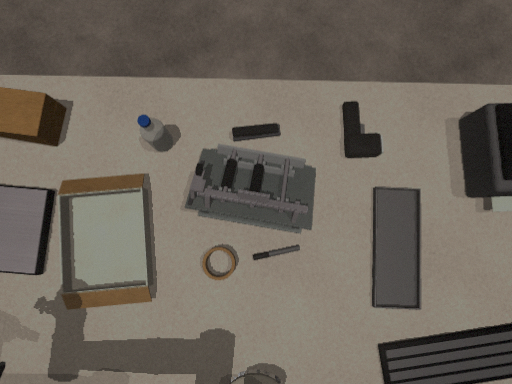

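View pics/side0.png

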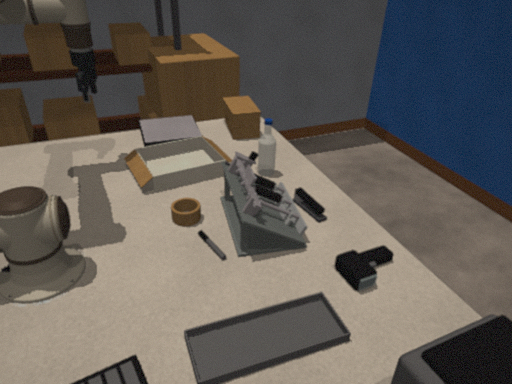

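Top view: up is +x and left is +y. The cradle is near (255,188), with the lock grip at (199,169). The sleeved rollers sit in the left (230,175) and middle (257,178) seats and the shaft is at (287,180). The carton is on the left (+y), the tray on the right (395,247). The side view agrees.

```bash
python3 - <<'E'
from h import *
z=np.load('top0.npz');p,d=z['p'],z['d'];W=pts('top',d)
c=p[130:245,175:330];cv2.imwrite('pics/c1.png',cv2.resize(c[:,:,::-1],None,fx=5,fy=5,interpolation=cv2.INTER_CUBIC))
def rect(u0,v0,u1,v1,zmin,zmax):
    S=W[v0:v1,u0:u1].reshape(-1,3);S=S[np.isfinite(S[:,2])&(S[:,2]>zmin)&(S[:,2]<zmax)]
    r=cv2.minAreaRect(S[:,:2].astype(np.float32));return r,len(S),np.percentile(S[:,2],[5,50,95])
print('bench',np.nanmedian(W[300:340,250:360,2]),'rack',rect(180,140,322,236,12,250))
print('tray',rect(365,180,430,315,14,60)); print('carton walls',rect(50,165,165,315,48,64))
print('carton in',W[240,110],'tray in',W[247,396])
# face plane: grey points in cradle between z
for n,(u,v) in dict(grip=(199,169),tab1=(245,198),bar=(205,194),bar2=(303,208)).items(): print(n,W[v,u])
z=np.load('side0.npz');W2=pts('side',z['d']);print('side bench',np.nanmedian(W2[270:300,100:180,2]))
c=z['p'][145:260,210:320];cv2.imwrite('pics/c2.png',cv2.resize(c[:,:,::-1],None,fx=5,fy=5,interpolation=cv2.INTER_CUBIC))
E
```

```text
bench -0.791100991341068 rack (((614.463623046875, 9.125289916992188), (330.12908935546875, 207.88961791992188), 80.82044219970703), 8272, array([ 36.37405779,  93.26445355, 162.50946164]))
tray (((452.3321533203125, -399.32305908203125), (131.89566040039062, 341.3132019042969), 88.04521942138672), 780, array([14.93809953, 23.13512352, 28.01526873]))
carton walls (((461.9300537109375, 418.51348876953125), (316.4606628417969, 234.2713623046875), 5.940546035766602), 1975, array([48.81642986, 55.92407176, 61.33684078]))
carton in [459.82812359 413.59689131   9.02722357] tray in [ 450.16170792 -402.23033134    4.63902436]
grip [639.55070144 147.49078289 163.61361198]
tab1 [568.63535792  31.35228039 160.89582848]
bar [576.0441157  129.86789175 170.55891824]
bar2 [ 546.05151769 -113.99780361  157.00452783]
side bench 1.0832226866853603
```

View pics/c1.png

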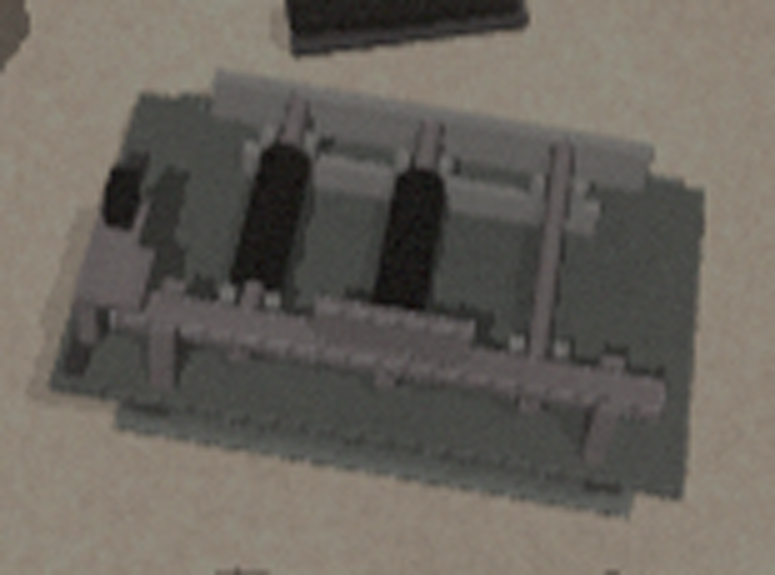

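View pics/c2.png

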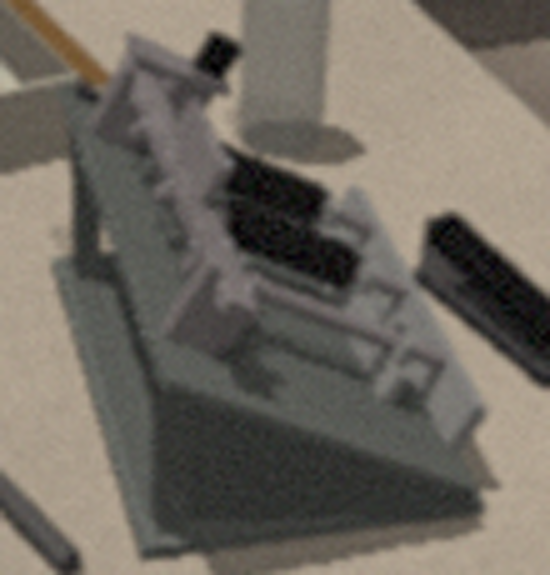

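The crops show the lock grip at about (125,190) in c1, the tab at (395,325), both rollers to the left of the shaft, and the bar running between two brackets. Next I'll refine the cradle frame from the depth.

```bash
cat >> h.py <<'E'
yaw=np.deg2rad(-9.18);RC=np.array([614.5,9.1,0])
def setF():
    Rr=R.from_euler('z',yaw).as_matrix(); return Rr@R.from_euler('y',30,degrees=True).as_matrix(), Rr
RF,RR=setF(); FO=RC+np.array([0,0,78.])
def toF(W): return (W-FO)@RF
E
python3 - <<'E'
from h import *
for n in('top','side'):
    z=np.load(n+'0.npz');p,d=z['p'].astype(int),z['d'];W=pts(n,d);F=toF(W)
    ins=(abs(F[...,0])<115)&(abs(F[...,1])<175)&(W[...,2]>15)
    # face plane
    m=ins&(abs(F[...,2])<8)&(abs(F[...,0])<80); A=np.c_[F[m][:,:2],np.ones(m.sum())]
    print(n,'face',np.linalg.lstsq(A,F[m][:,2],rcond=None)[0],m.sum())
    blk=ins&(p.max(-1)<45)&(F[...,2]>15)
    k,l,s,c=cv2.connectedComponentsWithStats(blk.astype(np.uint8))
    for i in range(1,k):
        if s[i,4]>15:
            Q=F[l==i];f=np.polyfit(Q[:,0],Q[:,1],1) if s[i,4]>100 else None
            print(' blk',s[i,4],c[i].round(),'min',np.percentile(Q,3,0).round(1),'max',np.percentile(Q,97,0).round(1),'med',np.median(Q,0).round(1),f)
    t=ins&(F[...,2]>60)&(F[...,2]<78)&(abs(F[...,1])<60)&(F[...,0]<-60)
    Q=F[t];print(' tab',len(Q),np.percentile(Q,[3,50,97],0).round(1),np.polyfit(Q[:,1],Q[:,0],1))
    t=ins&(F[...,2]>40)&(F[...,2]<52)&(abs(F[...,1])<145)&(F[...,0]<-60)
    Q=F[t];print(' bar',len(Q),np.percentile(Q,[2,50,98],0).round(1),np.polyfit(Q[:,1],Q[:,0],1))
    t=ins&(F[...,1]>100)&(F[...,2]>47)
    Q=F[t];print(' lockall',len(Q),np.percentile(Q,[3,50,97],0).round(1))
z=np.load('top0.npz');W=pts('top',z['d'])
sel=W[165:315,50:165].reshape(-1,3);Q=sel[(sel[:,2]>2)&(sel[:,2]<13)]
print('carton floor',cv2.minAreaRect(Q[:,:2].astype(np.float32)))
sel=W[180:315,365:430].reshape(-1,3);Q=sel[(sel[:,2]>2)&(sel[:,2]<8)]
E
```

```text
top face [ 0.00350113  0.00046556 -0.07511462] 3027
 blk 288 [229. 173.] min [-43.9  57.9  26.5] max [41.  82.9 41.2] med [-5.3 69.7 37. ] [-1.37692584e-02  6.98162134e+01]
 blk 281 [256. 178.] min [-43.6 -16.7  27.8] max [39.8  8.7 41. ] med [-4.8 -4.1 37. ] [-0.00601993 -3.99823129]
 blk 70 [199. 169.] min [-44.1 135.9  55.9] max [-25.6 148.1  80.7] med [-39.5 141.   74.6] None
 tab 177 [[-85.3 -40.8  60.7]
 [-83.1  -3.5  70.8]
 [-77.4  33.5  75.2]] [-8.55014985e-03 -8.23853835e+01]
 bar 810 [[ -97.4 -138.2   40.6]
 [ -83.6   -2.2   44.9]
 [ -65.4  135.    51.4]] [ 2.31175854e-03 -8.24103043e+01]
 lockall 337 [[-93.  108.5  48.2]
 [-59.  138.2  53. ]
 [-23.8 154.   78.5]]
side face [3.46076397e-04 9.76526733e-03 9.41561216e-01] 1176
 blk 36 [253. 156.] min [-45.9 132.8  56.7] max [-27.5 140.6  77.6] med [-36.4 137.8  67.1] None
 blk 354 [266. 189.] min [-43.4 -18.8  17.8] max [38.4 65.5 39.7] med [  0.9 -10.2  31.1] [ 0.37730405 15.44599309]
 tab 88 [[-88.9 -44.1  60.6]
 [-87.   -7.7  69.2]
 [-80.1  33.   74.4]] [-9.72676236e-03 -8.61492608e+01]
 bar 338 [[-101.4 -142.9   40.7]
 [ -88.   -37.6   45.3]
 [ -69.8  123.6   51.1]] [ 9.27560283e-04 -8.66871639e+01]
 lockall 168 [[-92.6 109.7  47.9]
 [-47.2 136.3  53.5]
 [-25.3 151.9  78.5]]
carton floor ((466.46673583984375, 427.7952880859375), (425.79669189453125, 329.614501953125), 2.249143600463867)
```

```bash
cat >> h.py <<'E'
FO=FO+RF@np.array([-1,-4.4,0]); X,Y,Z=RF.T
RL=np.c_[X,-Y,-Z]      # tool on face, closing along y
RB=np.c_[-Y,-X,-Z]     # closing along the slope
def down(yw): # vertical tool, tool x at yaw yw deg
    a=np.deg2rad(yw);x=np.array([np.cos(a),np.sin(a),0]);z=np.array([0,0,-1.]);return np.c_[x,np.cross(z,x),z]
def Fp(x,y,z): return FO+RF@np.array([x,y,z],float)
def plan(*targets):
    s=arm.read_state();p=s['position'];q=R.from_quat(s['ee_rot']).as_matrix()
    print('t',round(s['clock'],2),'gp',(p+155*q[:,2]).round(1),'F',((p+155*q[:,2]-FO)@RF).round(1),'w',round(s['gripper_width'],1),'gf',round(s['grasp_force'],1),'f',s['contact_force'].round(1),'j',s['joints'].round(2))
    for g,Rt in targets:
        t=np.asarray(g)-155*Rt[:,2]; sh=q.T@(t-p)/200; rv=R.from_matrix(q.T@Rt).as_rotvec()/np.pi
        print(' ',sh.round(4),rv.round(4),'mm',np.linalg.norm(t-p).round(),'deg',(180*np.linalg.norm(rv)).round(1))
E
python3 - <<'E'
from h import *
plan((Fp(-36,145.5,170),RL),(Fp(-36,145.5,76),RL))
E
```

```text
t 0.1 gp [203.4 590.4 248.7] F [-516.1  512.7 -101.4] w 85.2 gf 0.0 f [ 0.5 -0.2  0. ] j [ 1.5   0.39  0.01 -0.   -1.19 -0.26]
  [3.4127 1.2727 0.1316] [-0.0137 -0.1662 -0.0536] mm 729.0 deg 31.5
  [3.1811 1.3121 0.5387] [-0.0137 -0.1662 -0.0536] mm 697.0 deg 31.5
```

Emit:
carry_out(rows=[[0.25,0.09,-0.05,0,0,0,0],[0.5,0.19,-0.1,0,0,0,0],[0.75,0.28,-0.1,0,0,0,0],[1,0.37,-0.1,0,0,0,0]])

```text
clock: 0.6
position: [369.5, 454.5, 424.5]
ee_rot: [0.986, -0.165, -0.0, 0.0]
contact_force: [-0.6, 0.6, 0.1]
gripper_width: 42.7
grasp_force: 0.0
```

Emit:
carry_out(rows=[[0.25,0.09,0,0,0,0,0],[0.5,0.19,0,0,0,0,0],[0.75,0.28,0,0,0,0,0],[1,0.37,0,0,0,0,0]])

```text
clock: 1.1
position: [534.6, 319.4, 424.3]
ee_rot: [0.986, -0.165, -0.0, 0.0]
contact_force: [0.4, 0.7, -0.7]
gripper_width: 42.7
grasp_force: 0.0
```

Emit:
carry_out(rows=[[0.25,0.09,0,0,-0.04,-0.01,0],[0.5,0.19,0,0,-0.08,-0.03,0],[0.75,0.28,0,-0.01,-0.13,-0.04,0],[1,0.37,0,-0.0137,-0.166,-0.0536,0]])

```text
clock: 1.6
position: [699.9, 184.3, 424.1]
ee_rot: [0.962, -0.076, -0.26, -0.022]
contact_force: [0.8, 1.7, -0.5]
gripper_width: 42.6
grasp_force: 0.0
```

```bash
python3 - <<'E'
from h import *
plan((Fp(-36,145.5,120),RL),(Fp(-36,145.5,76),RL))
E
```

```text
t 1.6 gp [622.9 197.  290.2] F [-123.8  191.2  172.9] w 42.6 gf 0.0 f [ 0.8  1.7 -0.5] j [ 0.42  0.66  0.6  -0.3  -1.94  0.94]
  [0.4366 0.2289 0.2625] [-0.0005  0.0012  0.0008] mm 112.0 deg 0.3
  [0.4375 0.2292 0.4825] [-0.0005  0.0012  0.0008] mm 138.0 deg 0.3
```

Emit:
carry_out(rows=[[0.2,0.11,0.12,0,0,0,-0.2],[0.437,0.229,0.26,0,0,0,-0.2],[0.437,0.229,0.37,0,0,0,-0.2],[0.437,0.229,0.48,0,0,0,-0.2],[0.437,0.229,0.482,0,0,0,-1],[0.437,0.229,0.482,0,0,0,-1],[0.437,0.229,0.482,0,0,0,-1],[0.437,0.229,0.482,0,0,0,-1]])

```text
clock: 2.6
position: [718.1, 137.0, 295.7]
ee_rot: [0.963, -0.077, -0.259, -0.022]
contact_force: [-4.9, 3.5, -9.9]
gripper_width: 12.6
grasp_force: 60.2
```

```bash
python3 - <<'E'
from h import *
plan()
E
```

```text
t 2.6 gp [641.4 149.8 161.7] F [-37.3 147.5  74.5] w 12.6 gf 60.2 f [-4.9  3.5 -9.9] j [ 0.36  0.75  0.44 -0.26 -1.72  1.08]
```

Emit:
carry_out(rows=[[0.06,0,0,0,0,0,-1],[0.12,0,0,0,0,0,-1],[0.17,0,0,0,0,0,-1],[0.19,0,0,0,0,0,-1],[0.2,0,0,0,0,0,-1]])

```text
clock: 3.22
position: [752.1, 131.6, 275.9]
ee_rot: [0.962, -0.077, -0.26, -0.022]
contact_force: [-5.8, 3.8, -8.0]
gripper_width: 12.7
grasp_force: 60.8
```

```bash
python3 - <<'E'
from h import *
plan();print(arm.read_state()['contact_force']@RF)
E
```

```text
t 3.23 gp [675.1 144.3 142. ] F [  2.1 147.5  74.5] w 12.7 gf 60.8 f [-5.8  3.8 -8. ] j [ 0.34  0.83  0.53 -0.25 -1.74  1.09]
[ -1.4643335    2.86753755 -10.13415986]
```

Emit:
carry_out(rows=[[0.01,0,0,0,0,0,-1],[0.02,0,0,0,0,0,-1],[0.03,0,0,0,0,0,-1],[0.04,0,0,0,0,0,-1]])

```text
clock: 3.72
position: [755.2, 131.8, 274.0]
ee_rot: [0.96, -0.075, -0.268, -0.021]
contact_force: [-27.0, 7.8, 5.9]
gripper_width: 12.8
grasp_force: 61.1
```

```bash
python3 - <<'E'
from h import *
plan();print(arm.read_state()['contact_force']@RF)
E
```

```text
t 3.73 gp [675.9 144.1 141.4] F [  3.1 147.5  74.5] w 12.8 gf 61.1 f [-27.    7.8   5.9] j [ 0.34  0.84  0.55 -0.25 -1.77  1.09]
[-27.07718451   3.42100782  -8.82706651]
```

Emit:
carry_out(rows=[[-0.03,0,0,0,0,0,-1],[-0.03,0,0,0,0,0,-0.2],[-0.03,0,0,0,0,0,-0.2],[-0.03,0,0,0,0,0,-0.2],[-0.03,0,-0.2,0,0,0,-0.2],[-0.03,0,-0.4,0,0,0,-0.2],[-0.03,0,-0.4,0,0,0,0]])

```text
clock: 4.6
position: [795.1, 122.8, 350.0]
ee_rot: [0.964, -0.077, -0.253, -0.023]
contact_force: [-0.7, -0.7, -0.6]
gripper_width: 42.6
grasp_force: 0.0
```

```bash
python3 - <<'E'
from h import *
p,d=snap('top','top1');W=pts('top',d);F=toF(W)
m=(p.max(-1)<45)&(F[...,2]>50)&(F[...,2]<83)&(F[...,1]>132)&(F[...,1]<156)&(abs(F[...,0])<60)
if m.sum(): print(m.sum(),np.percentile(F[m],[3,50,97],0).round(1))
plan((Fp(-82,0,150),RB),(Fp(-82,0,67),RB))
E
```

```text
75 [[ -3.8 140.6  53.8]
 [  0.2 146.6  74.3]
 [ 15.9 154.4  80.7]]
t 4.65 gp [718.6 136.  213. ] F [  5.  146.3 158.2] w 42.8 gf 0.0 f [-0.7  0.  -0.1] j [ 0.31  0.87  0.79 -0.25 -1.95  1.06]
  [-0.4323  0.7284  0.0362] [-2.000e-03 -3.000e-04  5.004e-01] mm 170.0 deg 90.1
  [-0.4343  0.7299  0.4512] [-2.000e-03 -3.000e-04  5.004e-01] mm 192.0 deg 90.1
```

Emit:
carry_out(rows=[[-0.04,0.07,0,0,0,0.05,0],[-0.09,0.15,0,0,0,0.1,0],[-0.13,0.22,0,0,0,0.15,0],[-0.17,0.29,0,0,0,0.2,0],[-0.22,0.36,0,0,0,0.25,0],[-0.26,0.44,0,0,0,0.3,0],[-0.3,0.51,0,0,0,0.35,0],[-0.35,0.58,0,0,0,0.4,-0.2],[-0.39,0.66,0.02,0,0,0.45,-0.2],[-0.432,0.728,0.036,0,0,0.5,-0.2],[-0.432,0.728,0.036,0,0,0.5,-0.2]])

```text
clock: 6.02
position: [692.4, -8.1, 382.2]
ee_rot: [-0.627, 0.735, 0.198, -0.167]
contact_force: [-0.5, -0.3, -0.4]
gripper_width: 34.3
grasp_force: 0.0
```

```bash
python3 - <<'E'
from h import *
p,d=snap('side','side1')
cv2.imwrite('pics/c3.png',cv2.resize(p[100:260,190:340,::-1],None,fx=4,fy=3.75,interpolation=cv2.INTER_CUBIC))
plan((Fp(-82,0,67),RB))
E
```

```text
t 6.08 gp [616.4   5.1 247.8] F [-81.7   0.7 148.3] w 34.3 gf 0.0 f [0.  0.9 0.2] j [ 0.19  0.63  0.4  -0.18 -1.83 -0.35]
  [0.0031 0.0014 0.4065] [-0.      0.0005  0.0011] mm 81.0 deg 0.2
```

View pics/c3.png

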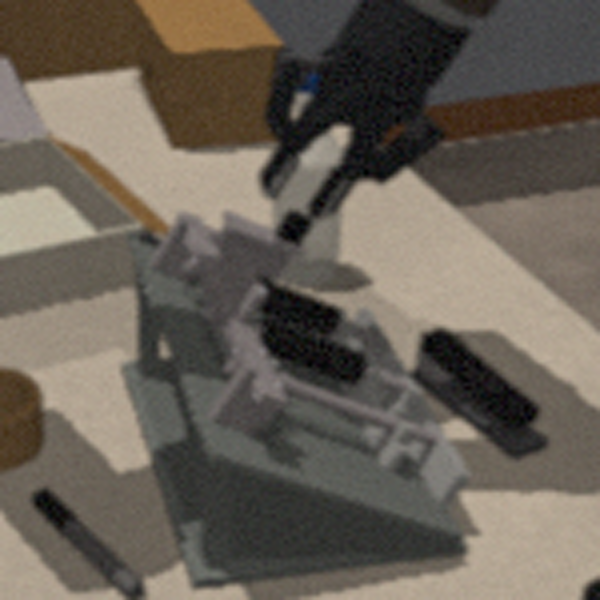

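The gripper stands square off the face above the tab, with the lock grip now lower at (290,230). I'll descend and close.

Emit:
carry_out(rows=[[0.003,0.001,0.2,0,0,0,-0.2],[0.003,0.001,0.35,0,0,0,-0.2],[0.003,0.001,0.405,0,0,0,-0.2],[0.003,0.001,0.405,0,0,0,-0.2],[0.003,0.001,0.405,0,0,0,-1],[0.003,0.001,0.405,0,0,0,-1],[0.003,0.001,0.405,0,0,0,-1],[0.003,0.001,0.405,0,0,0,-1]])

```text
clock: 7.08
position: [653.8, -1.3, 313.6]
ee_rot: [-0.627, 0.736, 0.196, -0.165]
contact_force: [3.3, 0.1, 4.8]
gripper_width: 6.6
grasp_force: 61.2
```

```bash
python3 - <<'E'
from h import *
plan();print(arm.read_state()['contact_force']@RF)
E
```

```text
t 7.08 gp [578.   11.2 179. ] F [-81.    0.7  69.3] w 6.6 gf 61.2 f [3.3 0.1 4.8] j [ 0.21  0.61  0.19 -0.18 -1.63 -0.33]
[0.38947726 0.63225226 5.77150471]
```

Emit:
carry_out(rows=[[0,0,-0.04,0,0,0,-1],[0,0,-0.08,0,0,0,-1],[0,0,-0.12,0,0,0,-1],[0,0,-0.2,0,0,0,-1],[0,0,-0.35,0,0,0,-1],[0,0,-0.6,0,0,0,-1]])

```text
clock: 7.82
position: [712.3, -11.0, 415.7]
ee_rot: [-0.626, 0.735, 0.199, -0.169]
contact_force: [1.3, 1.5, -1.6]
gripper_width: 7.0
grasp_force: 60.2
```

```bash
python3 - <<'E'
from h import *
z=np.load('top0.npz');W=pts('top',z['d']);p=z['p']
# tray rim edges from depth
S=W[175:320,360:440].reshape(-1,3);S=S[(S[:,2]>16)&(S[:,2]<32)];print('tray',cv2.minAreaRect(S[:,:2].astype(np.float32)))
S=W[160:318,50:165];m=(S[...,2]>50)&(S[...,2]<66)
for v in range(30,130,20):
    r=S[v][m[v]]; print('carton row',r[0].round(),r[-1].round()) if len(r) else None
plan((np.array([452,-399,150]),down(-182)))
E
```

```text
tray ((452.3270263671875, -399.47320556640625), (131.59519958496094, 341.3132019042969), 88.04521942138672)
carton row [595. 546.  51.] [598. 317.  55.]
carton row [539. 540.  62.] [542. 310.  60.]
carton row [485. 535.  58.] [488. 304.  54.]
carton row [432. 530.  61.] [434. 299.  53.]
carton row [378. 525.  58.] [381. 295.  51.]
t 7.83 gp [635.3   1.5 281.8] F [-82.    0.3 187.4] w 7.0 gf 60.2 f [ 1.3  1.5 -1.6] j [ 0.18  0.66  0.52 -0.18 -1.93 -0.36]
  [2.1229 0.5665 0.9676] [ 0.1375 -0.1208  0.4489] mm 480.0 deg 87.3
```

Emit:
carry_out(rows=[[0.1,0.03,0,0.014,-0.012,0.045,-1],[0.2,0.05,0,0.028,-0.024,0.09,-1],[0.3,0.08,0,0.041,-0.036,0.135,-1],[0.4,0.11,0.05,0.055,-0.048,0.18,-1],[0.5,0.13,0.1,0.069,-0.06,0.224,-1],[0.6,0.16,0.15,0.083,-0.072,0.269,-1],[0.7,0.19,0.2,0.096,-0.085,0.314,-1],[0.8,0.22,0.25,0.11,-0.097,0.359,-1],[0.9,0.25,0.3,0.124,-0.109,0.404,-1],[1,0.27,0.35,0.1375,-0.1208,0.449,-1]])

```text
clock: 9.07
position: [598.8, -196.1, 382.1]
ee_rot: [0.02, 1.0, -0.0, 0.002]
contact_force: [-0.2, 0.6, -3.1]
gripper_width: 6.3
grasp_force: 60.2
```

```bash
python3 - <<'E'
from h import *
plan((np.array([452,-399,120]),down(-182)),(np.array([452,-399,39]),down(-182)))
E
```

```text
t 9.07 gp [ 599.4 -196.2  227.1] F [ -58.1 -200.7  138.1] w 6.3 gf 60.2 f [-0.2  0.6 -3.1] j [-0.06  0.41 -0.01  0.   -1.14 -1.55]
  [ 0.6943 -1.043   0.5336] [-0.0002  0.0013 -0.0018] mm 272.0 deg 0.4
  [ 0.6959 -1.0427  0.9386] [-0.0002  0.0013 -0.0018] mm 313.0 deg 0.4
```

Emit:
carry_out(rows=[[0.14,-0.2,0.05,0,0,0,-1],[0.28,-0.4,0.12,0,0,0,-1],[0.42,-0.6,0.2,0,0,0,-1],[0.56,-0.8,0.3,0,0,0,-1],[0.695,-1,0.45,0,0,0,-1],[0.695,-1,0.5,0,0,0,-1]])

```text
clock: 9.82
position: [451.1, -392.3, 279.3]
ee_rot: [0.02, 1.0, 0.002, -0.001]
contact_force: [-0.7, -0.1, -2.5]
gripper_width: 6.7
grasp_force: 60.3
```

```bash
python3 - <<'E'
from h import *
p,d=snap('side','side2')
cv2.imwrite('pics/c4.png',cv2.resize(p[160:384,150:400,::-1],None,fx=3,fy=2.6,interpolation=cv2.INTER_CUBIC))
plan((np.array([452,-399,39]),down(-182)))
E
```

```text
t 9.88 gp [ 452.1 -390.7  123.8] F [-105.5 -416.2   -8.6] w 6.8 gf 60.2 f [ 0.1  0.  -3. ] j [-0.44  0.46 -0.22 -0.   -0.9  -1.16]
  [-0.0009 -0.0404  0.4239] [ 0.001  -0.0003 -0.0014] mm 85.0 deg 0.3
```

View pics/c4.png

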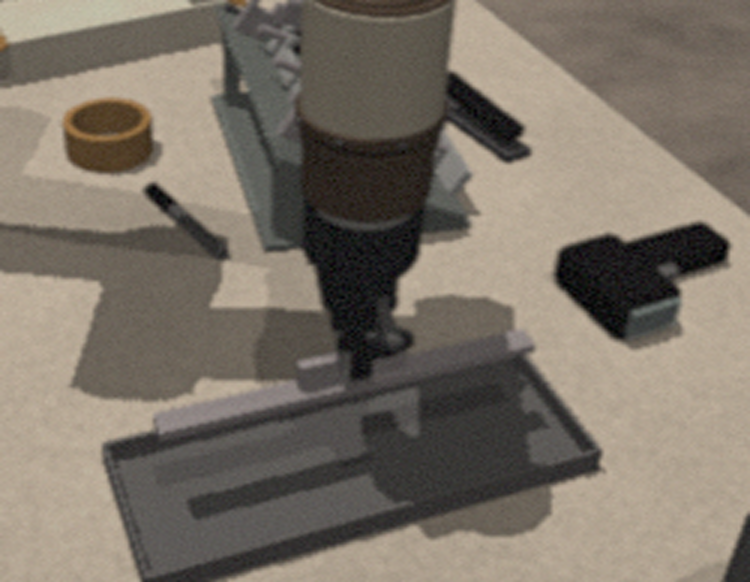

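The bar hangs level over the tray, spanning (155,430) to (530,340), in line with it. Lowering.

Emit:
carry_out(rows=[[0,-0.02,0.15,0,0,0,-1],[0,-0.04,0.28,0,0,0,-1],[0,-0.04,0.36,0,0,0,-1],[0,-0.04,0.39,0,0,0,-1],[0,-0.04,0.405,0,0,0,-1],[0,-0.04,0.405,0,0,0,-1]])

```text
clock: 10.62
position: [454.5, -398.4, 201.3]
ee_rot: [0.018, 1.0, -0.0, 0.003]
contact_force: [-0.0, 0.5, -1.9]
gripper_width: 6.7
grasp_force: 60.3
```

Emit:
carry_out(rows=[[0,0,0.01,0,0,0,-1],[0,0,0.015,0,0,0,-1]])

```text
clock: 10.88
position: [454.2, -398.4, 198.0]
ee_rot: [0.018, 1.0, -0.0, 0.003]
contact_force: [0.6, 0.2, -2.3]
gripper_width: 6.8
grasp_force: 60.3
```

```bash
python3 - <<'E'
from h import *
plan();s=arm.read_state();print(s['wrist_torque'])
p,d=snap('side','side3');W=pts('side',d)
m=(W[...,2]>6)&(W[...,2]<60)&(abs(W[...,1]+399)<45)&(abs(W[...,0]-452)<160)&(p.min(-1)>75)
Q=W[m];print(len(Q));b=Q[Q[:,2]<24];print(np.polyfit(b[:,0],b[:,2],1),np.percentile(b,[2,50,98],0).round(1))
E
```

```text
t 10.88 gp [ 455.  -398.5   43. ] F [ -61.6 -423.4  -76.6] w 6.8 gf 60.3 f [ 0.6  0.2 -2.3] j [-0.45  0.56 -0.28 -0.   -0.72 -1.15]
[-0.02963823  0.07787096 -0.0206127 ]
1443
[0.02351138 4.08572359] [[ 297.7 -441.5    6.1]
 [ 382.6 -403.    17.2]
 [ 593.2 -358.9   21.4]]
```

Emit:
carry_out(rows=[[0,0,0.01,0,0,0,-1],[0,0,0.018,0,0,0,-1],[0,0,0.018,0,0,0,-1]])

```text
clock: 11.3
position: [454.1, -398.4, 193.8]
ee_rot: [0.018, 1.0, 0.0, 0.002]
contact_force: [0.2, 0.1, -2.0]
gripper_width: 6.9
grasp_force: 60.4
```

Emit:
carry_out(rows=[[0,0,0.007,0,0,0,-1],[0,0,0.007,0,0,0,-1]])

```text
clock: 11.55
position: [454.1, -398.4, 193.7]
ee_rot: [0.018, 1.0, -0.0, 0.002]
contact_force: [-0.9, 2.0, 5.2]
gripper_width: 6.5
grasp_force: 61.3
```

Emit:
carry_out(rows=[[0,0,0,0,0,0,-0.5],[0,0,0,0,0,0,-0.5],[0,0,0,0,0,0,-0.5],[0,0,-0.1,0,0,0,-0.5],[0,0,-0.3,0,0,0,-0.2],[0,0,-0.6,0,0,0,0],[0,0,-0.9,0,0,0,0]])

```text
clock: 12.42
position: [453.2, -398.3, 374.1]
ee_rot: [0.018, 1.0, 0.0, 0.002]
contact_force: [1.7, 0.2, -0.7]
gripper_width: 42.9
grasp_force: 0.0
```

```bash
python3 - <<'E'
from h import *
RL2=np.c_[-X,Y,-Z]
p,d=snap('side','side4')
cv2.imwrite('pics/c5.png',cv2.resize(p[160:384,150:400,::-1],None,fx=3,fy=2.6,interpolation=cv2.INTER_CUBIC))
for q in (RL,RL2): plan((Fp(0,0,180),q))
E
```

```text
t 12.47 gp [ 457.2 -401.3  229.4] F [-152.5 -425.9   86.2] w 42.4 gf 0.0 f [ 1.3 -1.6  7.9] j [-0.45  0.36 -0.08  0.   -1.11 -1.15]
  [-1.5535  1.9427  0.0859] [-0.2575 -0.0202 -0.9265] mm 498.0 deg 173.1
t 12.47 gp [ 457.2 -401.3  229.4] F [-152.5 -425.9   86.2] w 42.4 gf 0.0 f [ 1.3 -1.6  7.9] j [-0.45  0.36 -0.08  0.   -1.11 -1.15]
  [-1.5535  1.9427  0.0859] [-0.0135  0.1724  0.0387] mm 498.0 deg 31.9
```

View pics/c5.png

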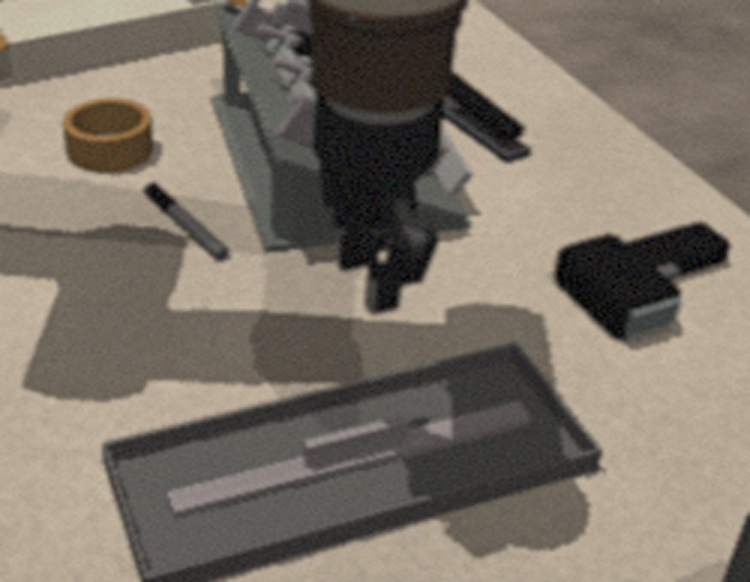

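The bar lies flat in the tray with its tab up, from (170,500) to (530,415). Now the rollers.

Emit:
carry_out(rows=[[-0.2,0.25,-0.05,0,0,0,0],[-0.4,0.5,-0.1,0,0,0,0],[-0.6,0.75,-0.1,0,0,0,0],[-0.78,0.98,-0.1,0,0,0,0]])

```text
clock: 12.98
position: [615.9, -208.0, 393.4]
ee_rot: [0.018, 1.0, -0.0, 0.003]
contact_force: [1.2, -0.4, -0.2]
gripper_width: 42.6
grasp_force: 0.0
```

Emit:
carry_out(rows=[[-0.2,0.25,0.05,-0.003,0.043,0.01,0],[-0.4,0.5,0.1,-0.007,0.086,0.02,0],[-0.6,0.75,0.1,-0.01,0.13,0.03,0],[-0.78,0.97,0.1,-0.0135,0.1724,0.0387,0],[-0.78,0.97,0.1,-0.0135,0.1724,0.0387,0]])

```text
clock: 13.6
position: [781.1, -16.6, 366.1]
ee_rot: [0.075, 0.96, 0.026, -0.268]
contact_force: [-0.2, -0.7, -1.1]
gripper_width: 42.5
grasp_force: 0.0
```

```bash
echo "RL2=np.c_[-X,Y,-Z]">>h.py; python3 - <<'E'
from h import *
plan((Fp(0,0,100),RL2),(Fp(0,0,35),RL2))
z=np.load('top1.npz');
E
```

```text
t 13.6 gp [701.9  -2.8 233.6] F [ -0.4   6.6 178.8] w 42.5 gf 0.0 f [-0.2 -0.7 -1.1] j [ 0.15  0.82  0.72 -0.18 -1.98 -1.91]
  [ 0.0064 -0.0305  0.394 ] [ 0.0021 -0.007   0.002 ] mm 79.0 deg 1.4
  [-7.000e-04 -3.270e-02  7.189e-01] [ 0.0021 -0.007   0.002 ] mm 144.0 deg 1.4
```

Emit:
carry_out(rows=[[0.003,-0.015,0.15,0.001,-0.003,0.001,0.1],[0.006,-0.03,0.35,0.002,-0.007,0.002,0.1],[0.002,-0.032,0.55,0.002,-0.007,0.002,0.1],[0,-0.033,0.68,0.002,-0.007,0.002,0.1],[0,-0.033,0.72,0.002,-0.007,0.002,0.1],[0,-0.033,0.72,0.002,-0.007,0.002,0.1]])

```text
clock: 14.35
position: [704.0, -15.2, 251.0]
ee_rot: [0.08, 0.964, 0.021, -0.254]
contact_force: [0.2, -0.2, 0.8]
gripper_width: 47.3
grasp_force: 0.0
```

```bash
python3 - <<'E'
from h import *
plan((Fp(0,0,35),RL2))
E
```

```text
t 14.35 gp [628.6  -2.7 116.1] F [-4.3 -5.  40.9] w 47.3 gf 0.0 f [ 0.2 -0.2  0.8] j [ 0.17  0.75  0.28 -0.16 -1.59 -1.87]
  [-0.0277  0.0266  0.0297] [ 0.0007  0.0026 -0.0013] mm 10.0 deg 0.5
```

Emit:
carry_out(rows=[[0,0,0,0,0,0,0.1],[0,0,0,0,0,0,0.1]])

```text
clock: 14.6
position: [704.5, -14.9, 251.3]
ee_rot: [0.079, 0.964, 0.021, -0.253]
contact_force: [0.2, -0.6, 0.6]
gripper_width: 47.3
grasp_force: 0.0
```

```bash
python3 - <<'E'
from h import *
plan((Fp(0,0,35),RL2))
E
```

```text
t 14.6 gp [629.3  -2.3 116.4] F [-4.  -4.5 41.4] w 47.3 gf 0.0 f [ 0.2 -0.6  0.6] j [ 0.17  0.75  0.28 -0.17 -1.59 -1.87]
  [-0.0268  0.0246  0.0325] [ 0.0009  0.003  -0.0011] mm 10.0 deg 0.6
```

Emit:
carry_out(rows=[[-0.027,0.025,0.01,0.001,0.003,-0.001,0.1],[-0.027,0.025,0.032,0.001,0.003,-0.001,0.1],[-0.027,0.025,0.032,0.001,0.003,-0.001,-1],[-0.027,0.025,0.032,0.001,0.003,-0.001,-1],[-0.027,0.025,0.032,0.001,0.003,-0.001,-1],[-0.027,0.025,0.032,0.001,0.003,-0.001,-1]])

```text
clock: 15.35
position: [706.2, -10.1, 241.9]
ee_rot: [0.078, 0.962, 0.02, -0.259]
contact_force: [-0.9, 0.1, -1.7]
gripper_width: 25.8
grasp_force: 59.0
```

```bash
python3 - <<'E'
from h import *
plan();print(arm.read_state()['contact_force']@RF)
E
```

```text
t 15.35 gp [629.3   2.2 107.9] F [-0.3 -0.  33.7] w 25.8 gf 59.0 f [-0.9  0.1 -1.7] j [ 0.18  0.76  0.28 -0.17 -1.59 -1.87]
[ 0.12922675 -0.06011166 -1.9340052 ]
```

Emit:
carry_out(rows=[[0,0,-0.05,0,0,0,-1],[0,0,-0.12,0,0,0,-1],[0,0,-0.22,0,0,0,-1],[0,0,-0.4,0,0,0,-1],[0,0,-0.65,0,0,0,-1],[0,0,-0.8,0,0,0,-1],[0,0,-0.8,0,0,0,-1]])

```text
clock: 16.23
position: [786.3, -23.3, 383.7]
ee_rot: [0.078, 0.963, 0.021, -0.256]
contact_force: [-0.3, -0.3, -1.9]
gripper_width: 26.2
grasp_force: 59.3
```

```bash
cat >>h.py <<'E'
CY=5.5;CC=np.array([463.,418,0]);cx,cy=np.array([np.cos(np.deg2rad(CY)),np.sin(np.deg2rad(CY)),0]),np.array([-np.sin(np.deg2rad(CY)),np.cos(np.deg2rad(CY)),0])
def Cp(y,z,x=0): return CC+x*cx+y*cy+np.array([0,0,z])
RC2=down(180+CY)
E
python3 - <<'E'
from h import *
plan((Cp(-50,150),RC2))
E
```

```text
t 16.23 gp [710.4 -10.9 249.1] F [ 2.000e-01 -1.000e-01  1.971e+02] w 26.2 gf 59.3 f [-0.3 -0.3 -1.9] j [ 0.15  0.82  0.76 -0.17 -2.   -1.91]
  [1.4417 1.6769 1.2777] [ 0.0214 -0.1643 -0.0799] mm 511.0 deg 33.1
```

Emit:
carry_out(rows=[[0.13,0.15,0.05,0.003,-0.027,-0.013,-1],[0.27,0.31,0.1,0.007,-0.055,-0.027,-1],[0.4,0.47,0.15,0.01,-0.082,-0.04,-1],[0.55,0.62,0.2,0.014,-0.11,-0.053,-1],[0.7,0.78,0.25,0.018,-0.137,-0.067,-1],[0.8,0.92,0.35,0.0214,-0.1643,-0.08,-1],[0.8,0.92,0.35,0.0214,-0.1643,-0.08,-1]])

```text
clock: 17.1
position: [640.6, 188.4, 398.7]
ee_rot: [-0.051, 0.999, -0.001, -0.006]
contact_force: [0.8, -1.0, -2.3]
gripper_width: 26.3
grasp_force: 59.4
```

```bash
python3 - <<'E'
from h import *
plan((Cp(-50,140),RC2),(Cp(-50,27),RC2))
E
```

```text
t 17.1 gp [638.9 188.2 243.8] F [-85.8 185.1 141.3] w 26.3 gf 59.4 f [ 0.8 -1.  -2.3] j [ 0.53  0.46  0.12 -0.   -1.24 -2.  ]
  [0.7629 0.9818 0.5269] [-0.0001 -0.0036  0.0016] mm 270.0 deg 0.7
  [0.7565 0.9821 1.0919] [-0.0001 -0.0036  0.0016] mm 330.0 deg 0.7
```

Emit:
carry_out(rows=[[0.15,0.2,0,0,-0.001,0,-1],[0.3,0.4,0,0,-0.003,0,-1],[0.45,0.6,0.1,0,-0.003,0,-1],[0.6,0.8,0.25,0,-0.003,0,-1],[0.76,0.982,0.45,0,-0.003,0.001,-1],[0.76,0.982,0.52,0,-0.003,0.001,-1],[0.76,0.982,0.52,0,-0.003,0.001,-1]])

```text
clock: 17.98
position: [472.8, 366.7, 295.8]
ee_rot: [-0.047, 0.999, -0.001, 0.0]
contact_force: [0.6, -0.5, -1.5]
gripper_width: 25.8
grasp_force: 59.5
```

```bash
python3 - <<'E'
from h import *
p,d=snap('side','side5')
cv2.imwrite('pics/c6.png',cv2.resize(p[70:230,90:300,::-1],None,fx=3.7,fy=3.7,interpolation=cv2.INTER_CUBIC))
plan((Cp(-50,27),RC2))
E
```

```text
t 18.02 gp [473.8 366.7 142.2] F [-200.8  335.   -42.4] w 26.3 gf 59.5 f [ 0.1  0.3 -1. ] j [ 0.93  0.44 -0.2   0.   -0.93 -2.41]
  [0.0289 0.0104 0.5758] [-0.0002  0.0007 -0.001 ] mm 115.0 deg 0.2
```

View pics/c6.png

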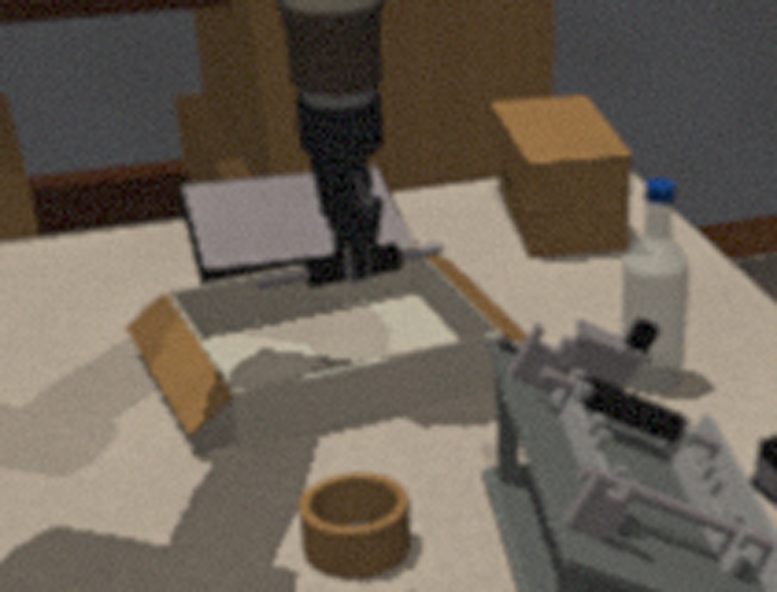

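The roller hangs level over the carton, from (265,280) to (440,248). Lowering.

Emit:
carry_out(rows=[[0.015,0.005,0.15,0,0,-0.001,-1],[0.029,0.01,0.35,0,0,-0.001,-1],[0.029,0.01,0.47,0,0,-0.001,-1],[0.029,0.01,0.53,0,0,-0.001,-1],[0.029,0.01,0.55,0,0,-0.001,-1],[0.029,0.01,0.55,0,0,-0.001,-1]])

```text
clock: 18.77
position: [467.7, 369.0, 188.2]
ee_rot: [-0.048, 0.999, 0.001, 0.002]
contact_force: [0.9, 0.6, -2.1]
gripper_width: 25.7
grasp_force: 59.5
```

```bash
python3 - <<'E'
from h import *
plan((Cp(-50,27),RC2))
E
```

```text
t 18.77 gp [468.2 369.3  33.2] F [-151.4  336.6 -139.7] w 25.7 gf 59.5 f [ 0.9  0.6 -2.1] j [ 0.94  0.57 -0.31  0.   -0.69 -2.42]
  [-0.0002 -0.0038  0.0309] [0.0005 0.0013 0.0001] mm 6.0 deg 0.2
```

Emit:
carry_out(rows=[[0,0,0.01,0,0,0,-1],[0,0,0.02,0,0,0,-1],[0,0,0.022,0,0,0,-1],[0,0,0.022,0,0,0,-1]])

```text
clock: 19.27
position: [467.0, 368.9, 182.9]
ee_rot: [-0.048, 0.999, 0.0, 0.001]
contact_force: [-0.4, 0.4, -1.9]
gripper_width: 26.0
grasp_force: 59.5
```

Emit:
carry_out(rows=[[0,0,0.006,0,0,0,-1],[0,0,0.006,0,0,0,-1]])

```text
clock: 19.52
position: [467.1, 369.0, 181.9]
ee_rot: [-0.049, 0.999, 0.0, 0.001]
contact_force: [-1.2, -0.5, -0.0]
gripper_width: 25.5
grasp_force: 60.0
```

Emit:
carry_out(rows=[[0,0,0.004,0,0,0,-1],[0,0,0.004,0,0,0,-1]])

```text
clock: 19.77
position: [467.1, 369.0, 181.9]
ee_rot: [-0.049, 0.999, 0.0, 0.002]
contact_force: [-1.7, 0.2, 5.3]
gripper_width: 26.0
grasp_force: 60.3
```

Emit:
carry_out(rows=[[0,0,0,0,0,0,-0.1],[0,0,0,0,0,0,-0.1],[0,0,0,0,0,0,0],[0,0,-0.08,0,0,0,0],[0,0,-0.25,0,0,0,0],[0,0,-0.55,0,0,0,0],[0,0,-0.85,0,0,0,0],[0,0,-0.99,0,0,0,0]])

```text
clock: 20.78
position: [466.7, 368.7, 384.6]
ee_rot: [-0.049, 0.999, 0.003, 0.004]
contact_force: [0.9, -0.3, -0.9]
gripper_width: 42.6
grasp_force: 0.0
```

```bash
python3 - <<'E'
from h import *
p,d=snap('top','top2');W=pts('top',d)
q=(W-CC)@np.c_[cx,cy,[0,0,1]]
m=(p.max(-1)<45)&(abs(q[...,0])<125)&(abs(q[...,1])<105)&(q[...,2]<50)
Q=q[m];print(len(Q),np.percentile(Q,[3,50,97],0).round(1))
plan((Fp(0,75,170),RL2))
E
```

```text
318 [[-39.8 -63.   18.9]
 [  0.8 -53.3  29.4]
 [ 42.3 -39.3  34.3]]
t 20.82 gp [469.  370.5 232.5] F [-250.6  338.    33.1] w 42.4 gf 0.0 f [0.8 1.3 2.6] j [ 0.94  0.34 -0.1   0.   -1.11 -2.42]
  [-1.4272 -1.7293  0.1413] [-0.0183  0.1695  0.0812] mm 449.0 deg 34.0
```

The first roller lies still on the floor at carton y ≈ -51. Going back for the second.

Emit:
carry_out(rows=[[-0.18,-0.22,-0.03,0,0,0,0],[-0.36,-0.44,-0.06,0,0,0,0],[-0.54,-0.66,-0.06,0,0,0,0],[-0.72,-0.87,-0.06,0,0,0,0],[-0.72,-0.87,-0.06,0,0,0,0]])

```text
clock: 21.45
position: [628.5, 206.4, 390.8]
ee_rot: [-0.046, 0.999, -0.0, 0.001]
contact_force: [-0.1, 0.6, -0.2]
gripper_width: 42.9
grasp_force: 0.0
```

```bash
python3 - <<'E'
from h import *
plan((Fp(0,75,150),RL2))
E
```

```text
t 21.45 gp [628.9 206.4 235.8] F [-92.9 201.5 128. ] w 42.9 gf 0.0 f [-0.1  0.6 -0.2] j [ 0.56  0.46  0.08  0.   -1.2  -2.04]
  [-0.6618 -0.8231  0.2425] [-0.0209  0.1665  0.0783] mm 217.0 deg 33.3
```

Emit:
carry_out(rows=[[-0.15,-0.2,0,-0.005,0.04,0.02,0],[-0.3,-0.4,0,-0.01,0.08,0.04,0],[-0.45,-0.6,0.08,-0.015,0.12,0.06,0],[-0.6,-0.75,0.18,-0.021,0.166,0.078,0],[-0.662,-0.823,0.24,-0.021,0.166,0.078,0.1],[-0.662,-0.823,0.24,-0.021,0.166,0.078,0.1],[-0.662,-0.823,0.24,-0.021,0.166,0.078,0.1]])

```text
clock: 22.32
position: [773.6, 60.1, 345.5]
ee_rot: [0.073, 0.964, 0.02, -0.256]
contact_force: [-0.4, -0.4, 1.5]
gripper_width: 47.0
grasp_force: 0.0
```

```bash
python3 - <<'E'
from h import *
plan((Fp(0,75,60),RL2),(Fp(0,75,35),RL2))
E
```

```text
t 22.32 gp [697.6  72.  210.9] F [ -3.   79.7 151.1] w 47.0 gf 0.0 f [-0.4 -0.4  1.5] j [ 0.25  0.81  0.66 -0.21 -1.9  -1.99]
  [-0.0164 -0.0247  0.4556] [-0.0009  0.0014  0.0026] mm 91.0 deg 0.6
  [-0.0159 -0.0243  0.5806] [-0.0009  0.0014  0.0026] mm 116.0 deg 0.6
```

Emit:
carry_out(rows=[[-0.016,-0.024,0.1,-0.001,0.001,0.002,0.1],[-0.016,-0.024,0.25,-0.001,0.001,0.002,0.1],[-0.016,-0.024,0.4,-0.001,0.001,0.002,0.1],[-0.016,-0.024,0.52,-0.001,0.001,0.002,0.1],[-0.016,-0.024,0.55,-0.001,0.001,0.002,0.1],[-0.016,-0.024,0.55,-0.001,0.001,0.002,0.1]])

```text
clock: 23.08
position: [722.2, 62.9, 248.5]
ee_rot: [0.077, 0.963, 0.021, -0.257]
contact_force: [-0.9, -0.0, 0.6]
gripper_width: 47.2
grasp_force: 0.0
```

```bash
python3 - <<'E'
from h import *
plan((Fp(0,75,34),RL2))
E
```

```text
t 23.07 gp [645.9  75.4 114.2] F [ 0.6 74.8 41.6] w 47.2 gf 0.0 f [-0.9 -0.   0.6] j [ 0.27  0.78  0.36 -0.21 -1.63 -1.96]
  [0.002  0.0014 0.0377] [0.0002 0.0004 0.0005] mm 8.0 deg 0.1
```

Emit:
carry_out(rows=[[0.002,0.001,0.025,0,0,0,0.1],[0.002,0.001,0.038,0,0,0,0.1],[0.002,0.001,0.038,0,0,0,-1],[0.002,0.001,0.038,0,0,0,-1],[0.002,0.001,0.038,0,0,0,-1],[0.002,0.001,0.038,0,0,0,-1]])

```text
clock: 23.82
position: [718.4, 62.7, 240.3]
ee_rot: [0.078, 0.963, 0.021, -0.258]
contact_force: [0.8, 0.9, 0.9]
gripper_width: 26.3
grasp_force: 59.0
```

```bash
python3 - <<'E'
from h import *
plan();print(arm.read_state()['contact_force']@RF)
E
```

```text
t 23.82 gp [641.8  75.3 106.1] F [ 1.2 74.1 32.5] w 26.3 gf 59.0 f [0.8 0.9 0.9] j [ 0.27  0.79  0.34 -0.21 -1.61 -1.96]
[0.11203026 1.02598943 1.08622966]
```

Emit:
carry_out(rows=[[0,0,-0.05,0,0,0,-1],[0,0,-0.12,0,0,0,-1],[0,0,-0.22,0,0,0,-1],[0,0,-0.4,0,0,0,-1],[0,0,-0.65,0,0,0,-1],[0,0,-0.8,0,0,0,-1],[0,0,-0.8,0,0,0,-1]])

```text
clock: 24.7
position: [798.1, 48.9, 381.2]
ee_rot: [0.078, 0.963, 0.022, -0.256]
contact_force: [-0.3, -0.0, -3.0]
gripper_width: 26.1
grasp_force: 59.2
```

```bash
python3 - <<'E'
from h import *
plan((Cp(50,150),RC2))
E
```

```text
t 24.7 gp [722.2  61.6 246.6] F [  1.5  73.4 195. ] w 26.1 gf 59.2 f [-0.3 -0.  -3. ] j [ 0.23  0.85  0.83 -0.21 -2.02 -2.01]
  [1.5581 1.7921 1.3343] [ 0.022  -0.1643 -0.0801] mm 545.0 deg 33.1
```

Emit:
carry_out(rows=[[0.15,0.12,0.05,0.003,-0.027,-0.013,-1],[0.3,0.27,0.1,0.007,-0.055,-0.027,-1],[0.48,0.42,0.15,0.01,-0.082,-0.04,-1],[0.65,0.58,0.2,0.014,-0.11,-0.053,-1],[0.82,0.74,0.3,0.018,-0.137,-0.067,-1],[0.95,0.88,0.4,0.022,-0.1643,-0.08,-1],[0.95,0.88,0.4,0.022,-0.1643,-0.08,-1]])

```text
clock: 25.58
position: [620.3, 258.1, 403.2]
ee_rot: [-0.051, 0.999, -0.001, -0.005]
contact_force: [0.2, -0.8, -2.4]
gripper_width: 26.0
grasp_force: 59.4
```

```bash
python3 - <<'E'
from h import *
plan((Cp(50,140),RC2))
E
```

```text
t 25.57 gp [618.7 257.7 248.2] F [-114.9  250.5  129.6] w 26.0 gf 59.4 f [ 0.2 -0.8 -2.4] j [ 0.63  0.47  0.14 -0.   -1.25 -2.1 ]
  [0.6938 1.1262 0.5464] [-0.0005 -0.0033  0.0019] mm 286.0 deg 0.7
```

Emit:
carry_out(rows=[[0.15,0.2,0,0,-0.001,0,-1],[0.3,0.4,0,0,-0.003,0.001,-1],[0.45,0.6,0,0,-0.003,0.002,-1],[0.6,0.8,0.15,0,-0.003,0.002,-1],[0.69,1,0.3,0,-0.003,0.002,-1],[0.69,1,0.4,0,-0.003,0.002,-1],[0.69,1,0.4,0,-0.003,0.002,-1]])

```text
clock: 26.45
position: [466.2, 441.1, 322.5]
ee_rot: [-0.045, 0.999, -0.003, -0.001]
contact_force: [-0.5, -1.0, -1.6]
gripper_width: 25.9
grasp_force: 59.5
```

```bash
python3 - <<'E'
from h import *
plan((Cp(50,33),RC2),(Cp(50,26),RC2))
E
```

```text
t 26.45 gp [466.  440.3 167.5] F [-230.2  406.4  -30.2] w 25.9 gf 59.5 f [-0.5 -1.  -1.6] j [ 1.01  0.48 -0.06  0.   -1.04 -2.49]
  [0.0268 0.1399 0.6717] [-0.0017 -0.0005 -0.0019] mm 137.0 deg 0.5
  [0.0268 0.1401 0.7067] [-0.0017 -0.0005 -0.0019] mm 144.0 deg 0.5
```

Emit:
carry_out(rows=[[0.01,0.07,0.1,-0.001,0,-0.001,-1],[0.026,0.14,0.2,-0.002,0,-0.002,-1],[0.026,0.14,0.4,-0.002,0,-0.002,-1],[0.026,0.14,0.56,-0.002,0,-0.002,-1],[0.026,0.14,0.64,-0.002,0,-0.002,-1],[0.026,0.14,0.665,-0.002,0,-0.002,-1],[0.026,0.14,0.665,-0.002,0,-0.002,-1]])

```text
clock: 27.32
position: [459.6, 469.9, 193.1]
ee_rot: [-0.048, 0.999, 0.004, 0.002]
contact_force: [0.2, 1.1, -1.6]
gripper_width: 25.6
grasp_force: 59.6
```

```bash
python3 - <<'E'
from h import *
plan((Cp(50,26),RC2))
E
```

```text
t 27.32 gp [460.2 471.   38.1] F [-174.8  435.8 -147.6] w 25.6 gf 59.6 f [ 0.2  1.1 -1.6] j [ 1.04  0.64 -0.14 -0.   -0.78 -2.52]
  [ 0.0083 -0.0101  0.0604] [0.0023 0.0014 0.0003] mm 12.0 deg 0.5
```

Emit:
carry_out(rows=[[0,0,0.02,0.001,0,0,-1],[0,0,0.04,0.002,0.001,0,-1],[0,0,0.052,0.002,0.001,0,-1],[0,0,0.052,0.002,0.001,0,-1]])

```text
clock: 27.82
position: [459.4, 469.4, 181.9]
ee_rot: [-0.048, 0.999, -0.0, 0.0]
contact_force: [0.6, 0.1, -3.1]
gripper_width: 25.8
grasp_force: 59.6
```

Emit:
carry_out(rows=[[0,0,0.006,0,0,0,-1],[0,0,0.006,0,0,0,-1]])

```text
clock: 28.08
position: [459.5, 469.5, 181.0]
ee_rot: [-0.048, 0.999, 0.0, 0.0]
contact_force: [0.3, -0.6, -0.9]
gripper_width: 25.9
grasp_force: 59.8
```

Emit:
carry_out(rows=[[0,0,0.004,0,0,0,-1],[0,0,0.004,0,0,0,-1]])

```text
clock: 28.32
position: [459.5, 469.6, 180.9]
ee_rot: [-0.048, 0.999, 0.0, 0.0]
contact_force: [-1.3, -1.2, 3.9]
gripper_width: 25.9
grasp_force: 60.0
```

Emit:
carry_out(rows=[[0,0,0,0,0,0,-0.1],[0,0,0,0,0,0,-0.1],[0,0,0,0,0,0,0],[0,0,-0.08,0,0,0,0],[0,0,-0.25,0,0,0,0],[0,0,-0.55,0,0,0,0],[0,0,-0.85,0,0,0,0],[0,0,-0.99,0,0,0,0],[0,0,-0.99,0,0,0,0]])

```text
clock: 29.45
position: [459.4, 469.5, 382.9]
ee_rot: [-0.048, 0.999, 0.003, 0.003]
contact_force: [-0.2, 0.3, -0.1]
gripper_width: 42.9
grasp_force: 0.0
```

```bash
python3 - <<'E'
from h import *
p,d=snap('top','top3');W=pts('top',d)
cv2.imwrite('pics/top3b.png',cv2.resize(p[110:320,40:440,::-1],None,fx=2,fy=2))
q=(W-CC)@np.c_[cx,cy,[0,0,1]]
m=(p.max(-1)<45)&(abs(q[...,0])<125)&(abs(q[...,1])<105)&(q[...,2]<50)
for s in(-1,1):
    Q=q[m&(q[...,1]*s>0)];print(len(Q),np.percentile(Q,[3,50,97],0).round(1))
F=toF(W);m=(p.max(-1)<45)&(F[...,2]>50)&(F[...,2]<83)&(F[...,1]>132)&(F[...,1]<156)&(abs(F[...,0])<60);print(m.sum(),np.percentile(F[m],[3,50,97],0).round(1))
E
```

```text
310 [[-39.5 -62.9  19.5]
 [  0.8 -53.4  29.5]
 [ 42.2 -40.2  34.5]]
326 [[-40.2  37.9  17.2]
 [  0.5  46.3  29.5]
 [ 42.7  59.8  34.7]]
62 [[ -3.7 140.5  55.1]
 [ -0.3 146.1  75.1]
 [ 14.8 151.8  80.4]]
```

View pics/top3b.png

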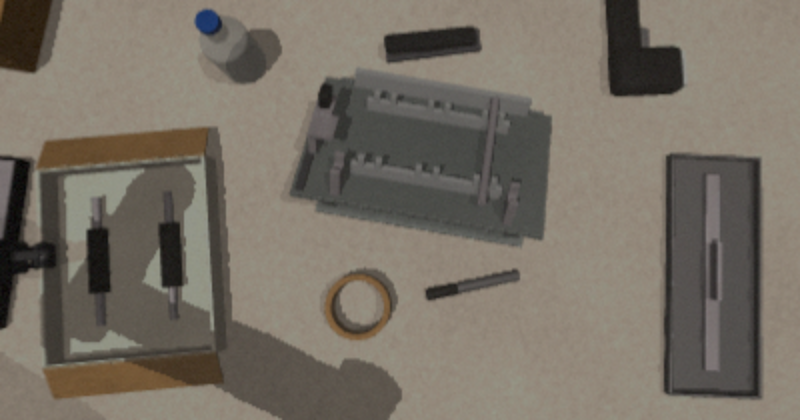

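Both rollers lie flat in the carton, at (98,260) and (170,255). The bar is in the tray at (712,270), the shaft is still in its seat at (487,150), the lock is down, and the other things look unmoved.

```bash
python3 -c "
from bench import arm
print(arm.job_done())"
```

```text
the job is handed in; nothing more can be done
None
```

The job is handed in at about 29.5 s of the 72 s allowed: the lock is at its end stop, the bar is flat in the tray, both rollers lie on the carton floor, and the shaft and other things look unmoved in the last top view.

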